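# Clamp the glued instrument case

## Task

Two small upright bar clamps stand on the repair bench; one of them has an instrument case with a freshly glued lid on its anvil. On that clamp, push the red sliding jaw down the bar by its yellow thumb rest, firmly, until the pad is against the lid and the jaw tilts and binds on the bar; then screw its orange handle tight, about a quarter turn clockwise, and let go. Keep the case where it lies on the anvil and leave the other clamp's jaw alone.

Things in the scene. Friction and masses are not known exactly. Their poses are not given: they have to be found in the camera images.
- case: The work: grey instrument case with a white lid, 60 x 70 x 35 mm, about 0.2 kg, loose, lying on the 30 mm high anvil of the clamp to be used (its lid is 65 mm above the table). Origin: centre of its underside; z up.
- clamp_pad: Round steel pressure pad, 30 mm across, at the lower end of the clamp's 12 mm spindle. Origin: centre of its underside, which starts 25 to 55 mm above the lid. Its x axis points along the jaw, from the spindle towards the clamp's bar; z up.
- clamp_thumb (a point): Centre of the top of the yellow thumb rest (26 mm along, 24 mm across, 6 mm proud) on the red jaw arm (24 mm wide) of the clamp to use: push down here with shut fingertips. x runs along the jaw to the upright flat bar (20 x 8 mm, axis 50 mm away, top 185 mm above the table); the handle's axis is 70 mm away the other way, its top 45 mm higher than this point.
- clamp_grip (a point): Centre of the orange round fluted handle, 40 mm across and 26 mm high (13 mm above and below this point), upright on the spindle of the clamp to use; grip it from above, any yaw. The top of the red jaw arm is 25 mm below the handle's underside. The point turns with the handle; z up.
- clamp_jaw (a joint): How far the sliding jaw has come down the bar from its top stop, m (starts 0 to 0.03). It slides with 1 to 2 N of push and stays where it is left. Once the pad meets the lid, keep pushing: the bar end goes on down some 4 mm while the jaw tilts, then it binds and stops hard; a push of 10 to 20 N seats it well.
- clamp_arm (a joint): Tilt of the jaw on the bar, rad: 0 level, growing as its spindle end is forced up; its collar's edges bite on the bar from about 0.035. The spindle swivels in the arm and stays upright on the lid.
- clamp_handle (a joint): Turn of the orange handle, rad: starts at 0, grows clockwise seen from above (tightening); the pad goes down 16 mm per full turn, and the handle turns with about 0.2 Nm, more as it tightens. Once the pad bears on the lid, tightening lifts the jaw arm and the handle keeps its height.
- spare_thumb (a point): Centre of the top of the yellow thumb rest on the other, identical clamp, which is empty and is to be left alone.
There are look-alikes about, which are no part of the job. What is shaped like the part that bears clamp_pad but green is not meant. Leave any purple look-alike of the case alone.

How it is judged:
By the outcome, as a careful person would: the job done as asked, in the order asked, and still so for the second after the job is handed in, with the robot touching nothing.
It also fails if it takes over 48 s, if anything falls off the work surface, if the arm or the gripper's body presses on something with over 40 N, if the wrist force passes 120 N, or if a joint passes its speed limit or range.

## Robot

A 6-joint arm with a two-finger parallel gripper is mounted at the origin on the work surface. World frame = base frame: x ahead of the robot, y to its left, z up, the work surface at z = 0. Lengths are in m, angles in degrees, forces in N, time in s.
With the tool pointing down it reaches from about 0.25 to 0.725 m from the base axis. Payload 9.7 kg.
Tool frame: the origin (TCP) lies between the finger pads; the fingertips stand 19 mm ahead of it and the grasp point (between the pads) is the TCP; z points along the fingers, y is the line along which they close (so a half turn about z gives the same grasp; the last joint's range is limited). The gripper opens to 85 mm and grips with 20 to 120 N. Pads are 22 mm wide; open, the fingers measure 114 mm over their backs; the gripper's body (76 mm by 85 mm) begins 54 mm behind the grasp point. The pads swing forward as they close: fully open they stand 13 mm farther back than shut.
Start: joints at [66.062, 4.979, 10.078, 95.1, 0, 90], TCP at [0.223, 0.503, 0.25] pointing down, gripper open.
Joint ranges: [-179.16, 179.16], [-48.56, 103.87], [-65.8, 70.77], [-126.05, 130.52], [-82.76, 87.17], [-180, 180]. Speed limits (degrees/s): [127.2, 127.2, 147.25, 180, 180, 180].

## Interface

Orientations are given as [roll, pitch, yaw] about the fixed x, y, z axes, in that order (R = Rz(yaw) Ry(pitch) Rx(roll)).
In Python, from workcell import telemetry, camera, calibration, workorder gives the robot as it stands.
- The arm moves only by the tool play_rows, never from a script. Its argument "increments" is a list of rows, each a list of 3 entries, a list of its own where there are three numbers: the shift along the tool's x, y, z in mm, then the turn, a rotation vector about the tool's x, y, z in degrees, then the closure, from 0 (fully open) to 1 (shut). In form: [[[x, y, z], [ax, ay, az], jaw], ...]. A call has 1 to 20 rows; each row is the pose to reach, as a shift and turn from the pose commanded when the call began, along the tool's axes at that moment; what a row does not reach only later rows make up. A row lasts 1/10 s, in which the tool goes at most 50 mm and 8.59 degrees, less where a joint would pass 70% of its speed; a pose out of reach is approached as far as the arm can. A call with a gripper value outside its range is refused whole. The fingers move at their own pace and stop on an object; "grip_force" is the grip in N (left out, the last holds). Time passes only in rows, so rows that repeat a pose let the fingers close. It gives the time, the measured TCP pose, the force, the opening and the grip force at its end, in the units of the state.
- telemetry.get_obs(): the state, without advancing time (a new reading comes with each control period).
- camera(name): name is "scene" or "top" or "wrist"; returns (picture, depth): 480x640x3 uint8, red, green, blue; 480x640 float32, m along the optical axis (not along the pixel's ray), 0 where there is no reading.
- calibration(name): a dict with "vertical_fov" (degrees; the focal length in pixels is half the picture's height over the tangent of half this angle, whatever the lens; pixels are square), "cx", "cy" (the principal point, pixels), "rvec" (rotation vector, rad) and "tvec" (3), from world to camera coordinates, as OpenCV has them; the wrist camera has in their place "hand_eye" (4x4, takes a point from camera to tool coordinates, whose origin is the TCP and whose axes are the flange's). Camera axes: x right, y down, z forward; pixel columns grow to the right and rows downward; lengths in m; the calibration is good to about 2 mm. The wrist camera is an equidistant fisheye: a pixel r from the principal point sees the ray r / f radians off the axis. A picture is of the moment at which its call begins: read the wrist's pose just before it. calibration takes no time and is no camera call.
- workorder.job_done(): hands the job in; it is judged then, once.
The state is a dict: "time": time; "q": joint angles; "qd": joint speeds; "joint_efforts": joint torques, N m; "ee_pos": TCP position; "tcp_rot": TCP orientation; "wrist_force": force on the tool from outside, world axes, zero at the start; "torque": the same for the moment, N m; "opening": finger opening in m; "grasp_force": force on a finger pad.
Only numpy, scipy, OpenCV 4.12 (cv2) and the standard library are available. Lean on these libraries where they do the work, as an engineer would, in place of code of your own. Each camera call takes 0.05 s, during which the arm holds its last target. There are 200 camera calls.

## Working session

There is one attempt and no reset: what is moved stays moved. The work goes in short steps, Python scripts to look and compute and a tool call to move; the robot and the scene stay as the last step left them, time stands still between calls to the robot, and variables do not carry over. Pictures are saved under pics/ and viewed, at most 10 in all, crops included, and the job is handed in when it is done.

Besides the shell and the picture viewer there is one more tool, called as name(argument=value, ...), one argument or row to a line, values as JSON. play_rows: Moves the arm, as the interface text tells. Its arguments: {"type":"object","properties":{"increments":{"type":"array"},"grip_force":{"type":"number"}},"required":["increments"]}

```bash
ls; mkdir -p pics
cat > h.py <<'E'
import numpy as np, cv2
from workcell import telemetry, camera, calibration, workorder
from scipy.spatial.transform import Rotation as R
def world(name,depth,u,v,obs=None):
    c=calibration(name); f=240/np.tan(np.radians(c["vertical_fov"]/2))
    u=np.asarray(u,float);v=np.asarray(v,float)
    z=depth[v.astype(int),u.astype(int)]
    x=(u-c["cx"])/f;y=(v-c["cy"])/f
    if name=="wrist":
        r=np.hypot(x,y)+1e-9; k=np.tan(r)/r; p=np.stack([x*k*z,y*k*z,z],-1)
        H=np.array(c["hand_eye"]); p=p@H[:3,:3].T+H[:3,3]
        T=R.from_euler("xyz",obs["tcp_rot"],degrees=True).as_matrix()
        return p@T.T+np.array(obs["ee_pos"])
    p=np.stack([x*z,y*z,z],-1)
    M=R.from_rotvec(np.ravel(c["rvec"])).as_matrix()
    return (p-np.ravel(c["tvec"]))@M
def save(n,im): cv2.imwrite(f"pics/{n}.png",cv2.cvtColor(im,cv2.COLOR_RGB2BGR))
E
python3 - <<'E'
from h import *
print(telemetry.get_obs())
for n in("scene","top"):
    im,d=camera(n); save(n,im); np.savez(f"{n}.npz",im=im,d=d); print(calibration(n))
E
```

```text
pics
{'time': 0.0, 'q': array([ 6.60623139e+01,  5.01068683e+00,  1.00331803e+01,  9.51018814e+01,
       -1.15301930e-03,  8.99997734e+01]), 'qd': array([ 0.01113096, -0.05254807,  0.01594109, -0.01932925, -0.08195651,
        0.05075477]), 'joint_efforts': array([ 4.30839577e-05, -5.20386028e+01,  4.64803648e+01,  1.65261637e-02,
       -5.36830646e-05,  1.87773270e-05]), 'ee_pos': array([0.22307065, 0.50248176, 0.24957563]), 'tcp_rot': array([-1.79920612e+02,  1.15270420e-03,  1.56062542e+02]), 'wrist_force': array([-0.00957647, -0.6724441 , -0.65058378]), 'torque': array([-0.00691206,  0.04046366, -0.03121952]), 'grasp_force': 0.0, 'opening': 0.0853127976754269}
{'vertical_fov': 48.39971919746441, 'cx': 318.6814609322661, 'cy': 235.0779846859636, 'rvec': array([ 1.91349967,  1.33746754, -0.64469449]), 'tvec': array([ 0.02380486, -0.23228265,  1.87797448])}
{'vertical_fov': 48.23988322109373, 'cx': 331.51934451925206, 'cy': 232.53213926393886, 'rvec': array([ 2.1217514 , -2.13557368,  0.19466548]), 'tvec': array([-0.24085904,  0.54745202,  1.33928473])}
```

View pics/scene.png

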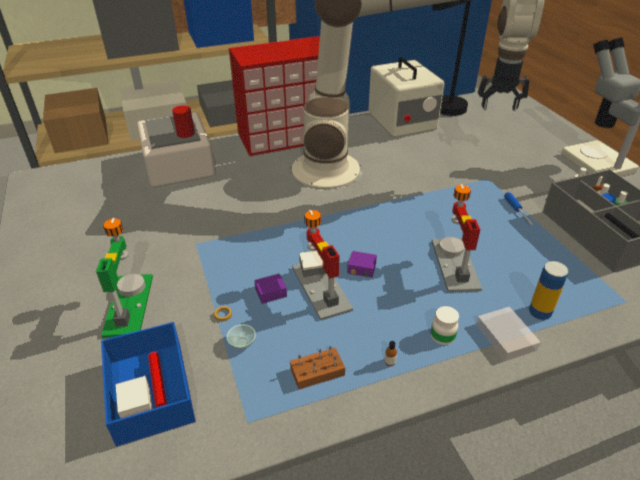

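View pics/top.png

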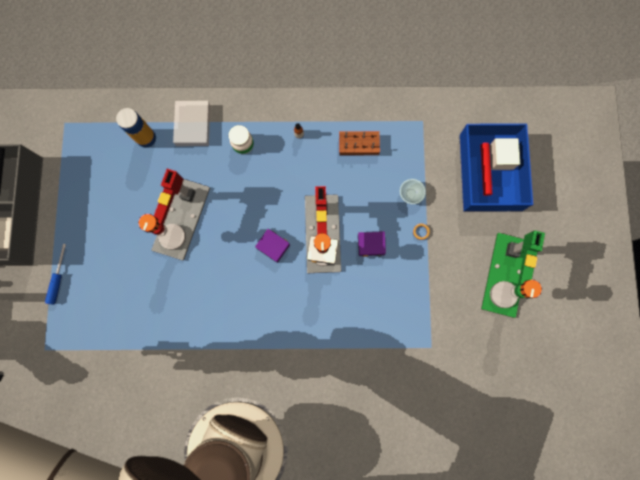

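Candidates in the top view:
- Middle red clamp: handle (322,243), thumb (321,216), white lid (322,250).
- Empty red clamp: handle (149,222).
- Green clamp: handle (531,289).
- Purple boxes: (272,245) and (372,243).

The middle red clamp holds the white-lidded case, so that's the one to use. I'll measure it and check it in a crop.

Run:
```python
from h import *
for n,box in(("top",(290,170,360,285)),("scene",(285,195,365,325))):
    D=np.load(n+".npz"); im,d=D["im"],D["d"]; x0,y0,x1,y1=box
    V,U=np.mgrid[y0:y1,x0:x1]; P=world(n,d,U.ravel(),V.ravel()); ok=d[V.ravel(),U.ravel()]>0
    h=cv2.cvtColor(im,cv2.COLOR_RGB2HSV)[V.ravel(),U.ravel()].astype(int)
    sat=(h[:,1]>150)&ok&(h[:,2]>90)
    for c,m in(("red",sat&((h[:,0]<5)|(h[:,0]>174))),("orange",sat&(h[:,0]>=6)&(h[:,0]<17)),("yellow",sat&(h[:,0]>=20)&(h[:,0]<35)),("white",ok&(h[:,1]<60)&(h[:,2]>180))):
        if m.sum()<3: print(n,c,"few");continue
        p=P[m]; z=np.percentile(p[:,2],90); t=p[p[:,2]>z-.008]
        print(n,c,m.sum(),"med",np.median(p,0).round(3),"ztop",z.round(3),"topmid",((np.percentile(t,3,axis=0)+np.percentile(t,97,axis=0))/2).round(3),"px",np.median(U.ravel()[m]),np.median(V.ravel()[m]))
    crop=cv2.resize(im[y0:y1,x0:x1],None,fx=4.5,fy=4.5,interpolation=cv2.INTER_CUBIC); crop=cv2.resize(crop,(350,580)); globals()[n]=crop
save("crop1",np.hstack([top,scene]))
```

```text
top red 244 med [ 0.592 -0.219  0.16 ] ztop 0.181 topmid [ 0.613 -0.218  0.179] px 321.0 206.0
top orange 227 med [ 0.5   -0.222  0.204] ztop 0.208 topmid [ 0.498 -0.222  0.205] px 322.0 240.0
top yellow 92 med [ 0.568 -0.219  0.16 ] ztop 0.163 topmid [ 0.567 -0.219  0.161] px 321.0 215.0
top white 439 med [ 0.491 -0.22   0.063] ztop 0.067 topmid [ 0.498 -0.22   0.065] px 322.0 253.0
scene red 427 med [ 0.626 -0.223  0.154] ztop 0.178 topmid [ 0.618 -0.219  0.177] px 329.0 256.0
scene orange 225 med [ 0.508 -0.225  0.203] ztop 0.206 topmid [ 0.501 -0.223  0.204] px 314.0 218.0
scene yellow 60 med [ 0.565 -0.223  0.16 ] ztop 0.163 topmid [ 0.57  -0.222  0.162] px 322.0 245.0
scene white 285 med [ 0.501 -0.23   0.064] ztop 0.067 topmid [ 0.501 -0.23   0.064] px 310.0 259.0
```

View pics/crop1.png

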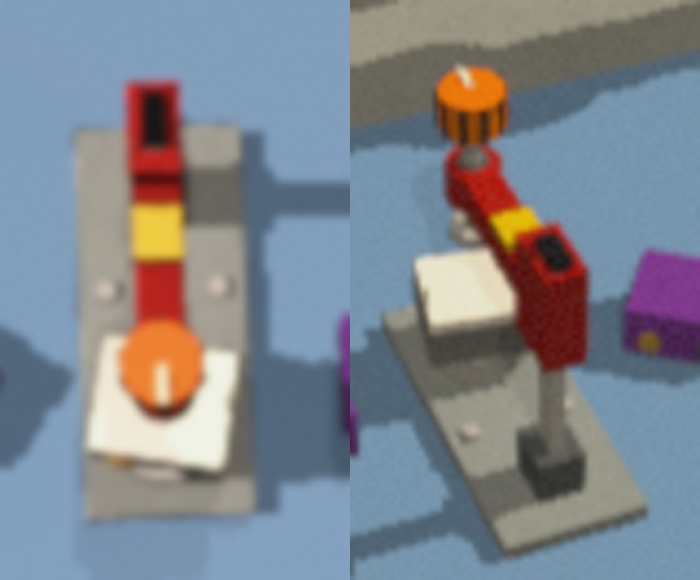

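The crop confirms it. The white-lidded case is under the middle red clamp, with thumb at about (0.567,-0.220,0.162), handle at about (0.499,-0.222) with its top at 0.207, and the jaw along +x. The spacings match the description (70 mm and 45 mm). Next I'll go above the thumb rest.

play_rows(
  increments=[
    [[0, 0, -50], [0, 0, 0], 1],
    [[-30, -26, -70], [0, 0, 8], 1],
    [[-66, -58, -70], [0, 0, 16], 1],
    [[-102, -90, -70], [0, 0, 24], 1],
    [[-138, -120, -70], [0, 0, 32], 1],
    [[-174, -151, -70], [0, 0, 40], 1],
    [[-210, -182, -70], [0, 0, 48], 1],
    [[-246, -214, -70], [0, 0, 56], 1],
    [[-282, -245, -70], [0, 0, 64], 1],
    [[-318, -276, -70], [0, 0, 72], 1],
    [[-354, -308, -70], [0, 0, 80], 1],
    [[-390, -339, -70], [0, 0, 88], 1],
    [[-426, -370, -70], [0, 0, 96], 1],
    [[-462, -402, -70], [0, 0, 105], 1],
    [[-498, -433, -70], [0, 0, 113], 1],
    [[-534, -464, -70], [0, 0, 121], 1],
    [[-570, -495, -70], [0, 0, 129], 1],
    [[-602, -524, -70], [0, 0, 137], 1],
    [[-602, -524, -70], [0, 0, 146], 1],
    [[-602, -524, -70], [0, 0, 154], 1],
  ],
)

```text
time: 2.1
ee_pos: [0.561, -0.222, 0.3185]
tcp_rot: [-179.9, 0.1, 1.6]
wrist_force: [0.7, 0.5, 0.2]
opening: -0.0002
grasp_force: 0.0
```

Run:
```python
from h import *
o=telemetry.get_obs(); im,d=camera("wrist"); save("w1",im)
print(o["time"],o["ee_pos"],o["tcp_rot"],o["q"],o["opening"],o["wrist_force"])
np.savez("w1.npz",im=im,d=d)
V,U=np.mgrid[0:480,0:640]; U=U.ravel();V=V.ravel(); P=world("wrist",d,U,V,o)
h=cv2.cvtColor(im,cv2.COLOR_RGB2HSV)[V,U].astype(int)
ok=(d[V,U]>0)&(np.abs(P[:,0]-.56)<.12)&(np.abs(P[:,1]+.22)<.06)
sat=(h[:,1]>150)&ok&(h[:,2]>90)
for c,m in(("red",sat&((h[:,0]<5)|(h[:,0]>174))),("orange",sat&(h[:,0]>=6)&(h[:,0]<17)),("yellow",sat&(h[:,0]>=20)&(h[:,0]<35))):
    if m.sum()<3: print(c,"few");continue
    p=P[m]; z=np.percentile(p[:,2],90); t=p[p[:,2]>z-.006]
    print(c,m.sum(),z.round(3),np.percentile(t,3,axis=0).round(3),np.percentile(t,97,axis=0).round(3),U[m].mean().round(),V[m].mean().round())
```

```text
2.1 [ 0.56103953 -0.22200061  0.31847952] [-1.79933270e+02  1.48288639e-01  1.59088566e+00] [-2.15897744e+01  1.53022137e+01  2.96540890e+01  1.04514459e+02
  2.97138183e-03  1.56819422e+02] -0.00024466115142852534 [0.66833677 0.52625428 0.15283537]
red 3215 0.18 [ 0.592 -0.23   0.178] [ 0.634 -0.206  0.181] 311.0 208.0
orange 280 0.194 [ 0.505 -0.239  0.188] [ 0.567 -0.204  0.305] 309.0 274.0
yellow 997 0.162 [ 0.554 -0.231  0.16 ] [ 0.579 -0.209  0.162] 312.0 214.0
```

View pics/w1.png

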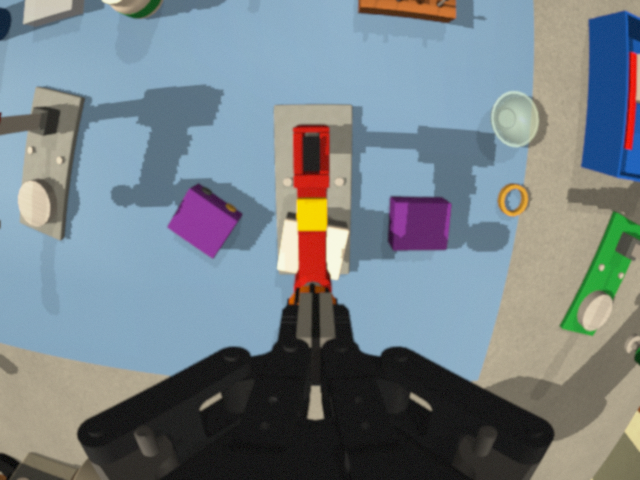

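The wrist view shows the yellow thumb at (312,214), clear of the handle, and its position agrees with the top view. Now I'll estimate the pad gap.

Run:
```python
from h import *
print(np.round(calibration("wrist")["hand_eye"],3))
D=np.load("scene.npz")
V,U=np.mgrid[234:254,306:316]; P=world("scene",D["d"],U.ravel(),V.ravel()); 
for v in range(234,254): print(v,*[f"{P[(V.ravel()==v)&(U.ravel()==u)][0][0]:.3f}/{P[(V.ravel()==v)&(U.ravel()==u)][0][2]:.3f}" for u in(308,310,312)],D["im"][v,310])
```

```text
[[ 0.001 -0.948 -0.319  0.082]
 [ 1.     0.001  0.001  0.001]
 [-0.001 -0.319  0.948 -0.123]
 [ 0.     0.     0.     1.   ]]
234 0.505/0.154 0.510/0.156 0.509/0.154 [149  24  11]
235 0.506/0.151 0.514/0.156 0.513/0.154 [119  27  15]
236 0.503/0.145 0.510/0.150 0.517/0.154 [98 28 26]
237 0.504/0.143 0.513/0.149 0.517/0.151 [93 23 10]
238 0.507/0.143 0.512/0.145 0.521/0.152 [95 24 24]
239 0.503/0.135 0.512/0.141 0.527/0.153 [93 28 24]
240 0.507/0.136 0.510/0.136 0.526/0.149 [90 23 11]
241 0.502/0.128 0.508/0.132 0.525/0.145 [100  46  45]
242 0.357/-0.002 0.511/0.131 0.524/0.141 [128 104  94]
243 0.366/0.002 0.486/0.105 0.527/0.140 [156 148 131]
244 0.490/0.107 0.488/0.104 0.525/0.135 [153 143 130]
245 0.492/0.106 0.497/0.109 0.500/0.110 [133 127 116]
246 0.500/0.110 0.499/0.107 0.502/0.108 [134 128 114]
247 0.497/0.104 0.505/0.109 0.509/0.111 [138 130 119]
248 0.504/0.106 1.504/0.999 0.511/0.110 [121 116 104]
249 0.504/0.104 0.506/0.103 0.515/0.109 [109 111 108]
250 0.389/-0.003 0.505/0.099 0.513/0.104 [117 130 140]
251 0.396/-0.001 0.398/-0.001 0.404/0.003 [177 179 173]
252 0.469/0.061 0.474/0.064 0.479/0.067 [223 215 188]
253 0.474/0.063 0.478/0.064 0.482/0.066 [229 222 192]
```

play_rows(
  increments=[
    [[0, -2, 30], [0, 0, 0], 1],
    [[0, -2, 65], [0, 0, 0], 1],
    [[0, -2, 95], [0, 0, 0], 1],
    [[0, -2, 115], [0, 0, 0], 1],
    [[0, -2, 127], [0, 0, 0], 1],
    [[0, -2, 131], [0, 0, 0], 1],
    [[0, -2, 131], [0, 0, 0], 1],
  ],
)

```text
time: 2.85
ee_pos: [0.5607, -0.2185, 0.1896]
tcp_rot: [180.0, -0.0, 2.1]
wrist_force: [-0.0, -0.0, 0.4]
opening: 0.0002
grasp_force: 0.0
```

The pad underside is at about 0.10 and the lid at 0.065, so the gap is about 35 mm. I'll push down in stages.

play_rows(
  increments=[
    [[0, 1, 3], [0, 0, 0], 1],
    [[0, 1, 6], [0, 0, 0], 1],
    [[0, 1, 8], [0, 0, 0], 1],
    [[0, 1, 10], [0, 0, 0], 1],
    [[0, 1, 13], [0, 0, 0], 1],
    [[0, 1, 16], [0, 0, 0], 1],
    [[0, 1, 19], [0, 0, 0], 1],
    [[0, 1, 22], [0, 0, 0], 1],
    [[0, 1, 25], [0, 0, 0], 1],
    [[0, 1, 28], [0, 0, 0], 1],
    [[0, 1, 31], [0, 0, 0], 1],
    [[0, 1, 33], [0, 0, 0], 1],
    [[0, 1, 34], [0, 0, 0], 1],
    [[0, 1, 34], [0, 0, 0], 1],
  ],
)

```text
time: 4.25
ee_pos: [0.5606, -0.2194, 0.1551]
tcp_rot: [-180.0, 0.0, 2.1]
wrist_force: [0.1, -0.4, 0.2]
opening: 0.0
grasp_force: 0.0
```

play_rows(
  increments=[
    [[0, 0, 1], [0, 0, 0], 1],
    [[0, 0, 2], [0, 0, 0], 1],
    [[0, 0, 3], [0, 0, 0], 1],
    [[0, 0, 4], [0, 0, 0], 1],
    [[0, 0, 5], [0, 0, 0], 1],
    [[0, 0, 6], [0, 0, 0], 1],
  ],
)

```text
time: 4.85
ee_pos: [0.5607, -0.2195, 0.1492]
tcp_rot: [-180.0, 0.0, 2.1]
wrist_force: [-0.7, 0.0, 0.8]
opening: -0.0003
grasp_force: 0.6
```

Run:
```python
from h import *
im,d=camera("scene"); save("s2",cv2.resize(im[180:330,260:390],(650,600),interpolation=cv2.INTER_CUBIC))
o=telemetry.get_obs(); print(o["ee_pos"],o["wrist_force"])
```

```text
[ 0.56065645 -0.21947131  0.14899021] [-0.85101833 -0.54594779  1.14910274]
```

View pics/s2.png

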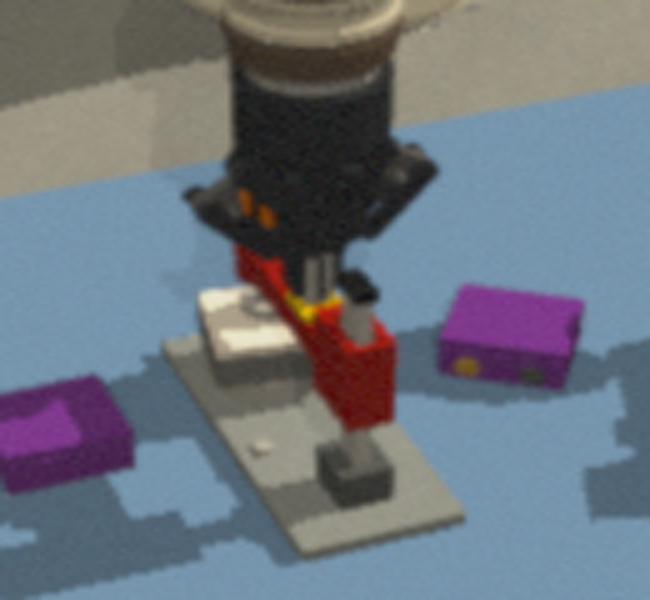

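The jaw has come down the bar, and the pad at crop (260,300) is almost on the lid. I'll carry on in fine steps.

play_rows(
  increments=[
    [[0, 0, 1], [0, 0, 0], 1],
    [[0, 0, 2], [0, 0, 0], 1],
    [[0, 0, 3], [0, 0, 0], 1],
    [[0, 0, 3], [0, 0, 0], 1],
  ],
)

```text
time: 5.3
ee_pos: [0.5607, -0.2195, 0.1461]
tcp_rot: [-180.0, 0.0, 2.1]
wrist_force: [0.0, -0.5, 0.6]
opening: 0.0002
grasp_force: 0.2
```

play_rows(
  increments=[
    [[0, 0, 0.5], [0, 0, 0], 1],
    [[0, 0, 1], [0, 0, 0], 1],
    [[0, 0, 1.5], [0, 0, 0], 1],
    [[0, 0, 1.5], [0, 0, 0], 1],
  ],
)

```text
time: 5.7
ee_pos: [0.5608, -0.2195, 0.1448]
tcp_rot: [180.0, -0.0, 2.1]
wrist_force: [-0.9, 0.3, 1.4]
opening: -0.0001
grasp_force: 0.6
```

play_rows(
  increments=[
    [[0, 0, 0.5], [0, 0, 0], 1],
    [[0, 0, 1], [0, 0, 0], 1],
    [[0, 0, 1], [0, 0, 0], 1],
  ],
)

```text
time: 6.0
ee_pos: [0.5609, -0.2195, 0.1442]
tcp_rot: [180.0, -0.0, 2.1]
wrist_force: [0.3, 0.4, 5.4]
opening: 0.0003
grasp_force: 2.3
```

play_rows(
  increments=[
    [[0, 0, 0.5], [0, 0, 0], 1],
    [[0, 0, 1], [0, 0, 0], 1],
    [[0, 0, 1], [0, 0, 0], 1],
  ],
)

```text
time: 6.3
ee_pos: [0.5611, -0.2195, 0.1435]
tcp_rot: [180.0, -0.1, 2.1]
wrist_force: [-0.0, -0.0, 4.9]
opening: -0.0002
grasp_force: 3.1
```

play_rows(
  increments=[
    [[0, 0, 0.5], [0, 0, 0], 1],
    [[0, 0, 1], [0, 0, 0], 1],
    [[0, 0, 1], [0, 0, 0], 1],
  ],
)

```text
time: 6.6
ee_pos: [0.5613, -0.2195, 0.1427]
tcp_rot: [180.0, -0.1, 2.1]
wrist_force: [0.8, 1.2, 6.6]
opening: -0.0
grasp_force: 3.4
```

play_rows(
  increments=[
    [[0, 0, 0.5], [0, 0, 0], 1],
    [[0, 0, 1], [0, 0, 0], 1],
    [[0, 0, 1], [0, 0, 0], 1],
  ],
)

```text
time: 6.9
ee_pos: [0.5615, -0.2195, 0.1418]
tcp_rot: [180.0, -0.1, 2.1]
wrist_force: [0.4, 1.3, 7.6]
opening: -0.0001
grasp_force: 3.7
```

play_rows(
  increments=[
    [[0, 0, 0.5], [0, 0, 0], 1],
    [[0, 0, 1], [0, 0, 0], 1],
    [[0, 0, 1], [0, 0, 0], 1],
  ],
)

```text
time: 7.2
ee_pos: [0.5615, -0.2196, 0.1415]
tcp_rot: [180.0, -0.2, 2.1]
wrist_force: [0.2, 1.5, 10.5]
opening: -0.0002
grasp_force: 5.5
```

play_rows(
  increments=[
    [[0, 0, 0.5], [0, 0, 0], 1],
    [[0, 0, 1], [0, 0, 0], 1],
    [[0, 0, 1], [0, 0, 0], 1],
  ],
)

```text
time: 7.5
ee_pos: [0.5616, -0.2196, 0.1412]
tcp_rot: [179.9, -0.2, 2.1]
wrist_force: [-2.1, 2.4, 15.6]
opening: 0.0002
grasp_force: 7.8
```

play_rows(
  increments=[
    [[0, 0, 0.5], [0, 0, 0], 1],
    [[0, 0, 1], [0, 0, 0], 1],
    [[0, 0, 1], [0, 0, 0], 1],
  ],
)

```text
time: 7.8
ee_pos: [0.5616, -0.2196, 0.1409]
tcp_rot: [179.9, -0.2, 2.1]
wrist_force: [-3.0, 3.2, 19.9]
opening: -0.0003
grasp_force: 10.1
```

It has bound hard at about 20 N. I'll lift, then move over the handle at yaw of about 100° with the fingers open.

play_rows(
  increments=[
    [[0, 0, -10], [0, 0, 0], 1],
    [[0, 0, -45], [0, 0, 0], 1],
    [[0, 0, -90], [0, 0, 0], 1],
    [[-10, 0, -120], [0, 0, -8], 1],
    [[-35, 0, -120], [0, 0, -16], 0.5],
    [[-61, 0, -120], [0, 0, -24], 0],
    [[-61, 0, -120], [0, 0, -32], 0],
    [[-61, 0, -120], [0, 0, -40], 0],
    [[-61, 0, -120], [0, 0, -48], 0],
    [[-61, 0, -120], [0, 0, -56], 0],
    [[-61, 0, -120], [0, 0, -64], 0],
    [[-61, 0, -120], [0, 0, -72], 0],
    [[-61, 0, -120], [0, 0, -80], 0],
    [[-61, 0, -120], [0, 0, -88], 0],
    [[-61, 0, -120], [0, 0, -96], 0],
    [[-61, 0, -120], [0, 0, -98], 0],
    [[-61, 0, -120], [0, 0, -98], 0],
  ],
)

```text
time: 9.5
ee_pos: [0.4997, -0.2217, 0.2574]
tcp_rot: [-180.0, -0.0, 100.1]
wrist_force: [1.1, 0.5, -0.3]
opening: 0.0854
grasp_force: 0.0
```

Run:
```python
from h import *
o=telemetry.get_obs(); print(o["ee_pos"],o["tcp_rot"],o["q"][5])
pics=[]
for n in("top","scene","wrist"):
    im,d=camera(n); pics.append(im)
    V,U=np.mgrid[0:480,0:640]; U=U.ravel();V=V.ravel(); P=world(n,d,U,V,o)
    h=cv2.cvtColor(im,cv2.COLOR_RGB2HSV)[V,U].astype(int)
    ok=(d[V,U]>0)&(np.abs(P[:,0]-.56)<.1)&(np.abs(P[:,1]+.22)<.06)&(P[:,2]<.2)&(P[:,2]>.04)
    sat=(h[:,1]>150)&ok&(h[:,2]>90)
    for c,m in(("orange",sat&(h[:,0]>=6)&(h[:,0]<17)),("yellow",sat&(h[:,0]>=20)&(h[:,0]<35))):
        if m.sum()<9: print(c,"few");continue
        p=P[m]; z=np.percentile(p[:,2],90); t=p[p[:,2]>z-.006]
        print(n,c,m.sum(),z.round(3),np.percentile(t,3,axis=0).round(3),np.percentile(t,97,axis=0).round(3))
save("w3",np.hstack([cv2.resize(pics[1][180:330,260:390],(380,440)),cv2.resize(pics[2],(400,300))[:, :].repeat(1,0) if 0 else cv2.copyMakeBorder(cv2.resize(pics[2],(415,311)),0,129,0,0,0)]))
```

```text
[ 0.49971759 -0.22172051  0.25744415] [-1.79965722e+02 -1.86161678e-02  1.00077990e+02] 55.997363519833776
orange few
yellow few
scene orange 191 0.17 [ 0.483 -0.24   0.165] [ 0.519 -0.206  0.172]
scene yellow 60 0.123 [ 0.556 -0.232  0.118] [ 0.579 -0.21   0.124]
wrist orange 3312 0.17 [ 0.479 -0.239  0.168] [ 0.512 -0.204  0.171]
wrist yellow 1013 0.122 [ 0.554 -0.23   0.119] [ 0.579 -0.207  0.123]
```

View pics/w3.png

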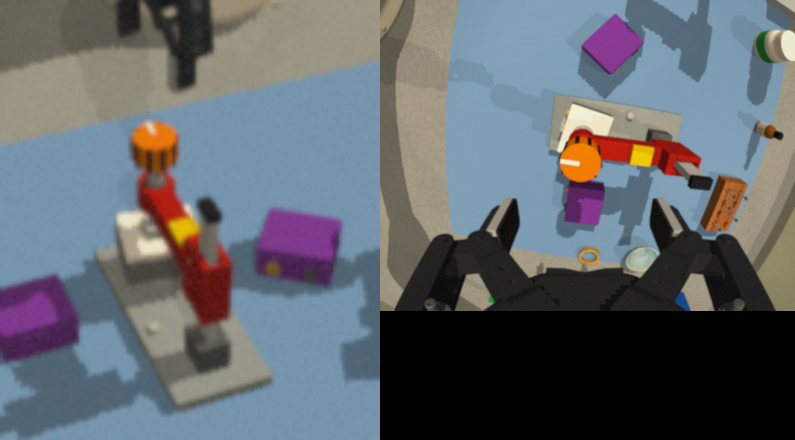

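The pad is seated on the lid, the jaw is bound at z of about 0.122, and the handle is at (0.4985,-0.222) with its top at 0.170. I'll descend and grip.

play_rows(
  increments=[
    [[0, -1, 30], [0, 0, 0], 0],
    [[0, -1, 60], [0, 0, 0], 0],
    [[0, -1, 85], [0, 0, 0], 0],
    [[0, -1, 97], [0, 0, 0], 0],
    [[0, -1, 98], [0, 0, 0], 0],
  ],
)

```text
time: 10.15
ee_pos: [0.4982, -0.2216, 0.1584]
tcp_rot: [-179.9, -0.1, 100.0]
wrist_force: [0.6, 1.0, 0.9]
opening: 0.0855
grasp_force: 0.0
```

play_rows(
  increments=[
    [[0, 0, 0], [0, 0, 0], 0.4],
    [[0, 0, 0], [0, 0, 0], 0.5],
    [[0, 0, 0], [0, 0, 0], 0.6],
    [[0, 0, 0], [0, 0, 0], 0.8],
    [[0, 0, 0], [0, 0, 0], 1],
    [[0, 0, 0], [0, 0, 0], 1],
    [[0, 0, 0], [0, 0, 0], 1],
  ],
  grip_force=50,
)

```text
time: 10.85
ee_pos: [0.4981, -0.2223, 0.1613]
tcp_rot: [-180.0, 0.1, 100.0]
wrist_force: [-7.7, -0.9, 7.8]
opening: 0.0383
grasp_force: 49.4
```

play_rows(
  increments=[
    [[0, -1, -1], [0, 0, 0], 1],
    [[0, -1.5, -2], [0, 0, 0], 1],
    [[0, -1.5, -2], [0, 0, 0], 1],
  ],
)

```text
time: 11.15
ee_pos: [0.4974, -0.2222, 0.1615]
tcp_rot: [180.0, -0.0, 100.1]
wrist_force: [1.2, -0.1, -5.3]
opening: 0.0387
grasp_force: 51.0
```

play_rows(
  increments=[
    [[0, 0, 0.8], [0, 0, 0], 1],
    [[0, 0, 0.8], [0, 0, 5], 1],
    [[0, 0, 0.8], [0, 0, 10], 1],
    [[0, 0, 0.8], [0, 0, 15], 1],
    [[0, 0, 0.8], [0, 0, 20], 1],
    [[0, 0, 0.8], [0, 0, 25], 1],
    [[0, 0, 0.8], [0, 0, 30], 1],
    [[0, 0, 0.8], [0, 0, 35], 1],
    [[0, 0, 0.8], [0, 0, 40], 1],
    [[0, 0, 0.8], [0, 0, 45], 1],
    [[0, 0, 0.8], [0, 0, 45], 1],
  ],
)

```text
time: 12.25
ee_pos: [0.4968, -0.2222, 0.1613]
tcp_rot: [-180.0, 0.1, 55.0]
wrist_force: [-5.3, -1.1, 2.9]
opening: 0.0387
grasp_force: 51.7
```

Run:
```python
from h import *
o=telemetry.get_obs(); print(o["tcp_rot"],o["torque"],o["wrist_force"],o["q"][5])
```

```text
[-1.79969520e+02  5.30762057e-02  5.49843715e+01] [-0.27845396  1.19221075 -0.07140599] [-5.259969   -1.06912677  2.93909627] 100.93875381566811
```

play_rows(
  increments=[
    [[-0.6, -0.8, 0], [0, 0, 5], 1],
    [[-0.6, -0.8, 0], [0, 0, 10], 1],
    [[-0.6, -0.8, 0], [0, 0, 15], 1],
    [[-0.6, -0.8, 0], [0, 0, 20], 1],
    [[-0.6, -0.8, 0], [0, 0, 25], 1],
    [[-0.6, -0.8, 0], [0, 0, 30], 1],
    [[-0.6, -0.8, 0], [0, 0, 35], 1],
    [[-0.6, -0.8, 0], [0, 0, 40], 1],
    [[-0.6, -0.8, 0], [0, 0, 45], 1],
    [[-0.6, -0.8, 0], [0, 0, 50], 1],
    [[-0.6, -0.8, 0], [0, 0, 50], 1],
  ],
)

```text
time: 13.35
ee_pos: [0.4958, -0.222, 0.1613]
tcp_rot: [180.0, 0.0, 5.1]
wrist_force: [-5.0, 0.9, 2.7]
opening: 0.0387
grasp_force: 51.5
```

Run:
```python
from h import *
o=telemetry.get_obs(); print(o["tcp_rot"],o["torque"],o["wrist_force"],o["q"][5])
```

```text
[1.79996506e+02 4.82720974e-02 5.06266692e+00] [-0.13785764  1.1885268  -0.02932036] [-5.02521346  0.85064917  2.7229955 ] 150.82768201604895
```

play_rows(
  increments=[
    [[-0.8, 0, 0], [0, 0, 0], 1],
    [[-0.8, 0, 0], [0, 0, 0], 0.4],
    [[-0.8, 0, 0], [0, 0, 0], 0],
    [[-0.8, 0, 0], [0, 0, 0], 0],
    [[-0.8, 0, 0], [0, 0, 0], 0],
    [[-0.8, 0, 0], [0, 0, 0], 0],
  ],
)

```text
time: 13.95
ee_pos: [0.4956, -0.2223, 0.161]
tcp_rot: [180.0, -0.0, 5.1]
wrist_force: [-0.2, 0.4, -0.6]
opening: 0.0852
grasp_force: 0.0
```

play_rows(
  increments=[
    [[0, 0, -20], [0, 0, 0], 0],
    [[0, 0, -50], [0, 0, 0], 0],
    [[0, 0, -90], [0, 0, 0], 0],
    [[-30, 0, -120], [0, 0, 0], 0],
    [[-70, 0, -130], [0, 0, 0], 0],
    [[-110, 0, -140], [0, 0, 0], 0],
    [[-150, 0, -150], [0, 0, 0], 0],
    [[-150, 0, -150], [0, 0, 0], 0],
  ],
)

```text
time: 14.75
ee_pos: [0.3432, -0.2356, 0.3136]
tcp_rot: [179.8, -0.1, 4.9]
wrist_force: [0.3, -0.7, 0.5]
opening: 0.0855
grasp_force: 0.0
```

Run:
```python
from h import *
o=telemetry.get_obs(); print(o["time"],o["ee_pos"],o["wrist_force"])
pics={}
for n in("scene","wrist","top"):
    im,d=camera(n); pics[n]=im
    V,U=np.mgrid[0:480,0:640]; U=U.ravel();V=V.ravel(); P=world(n,d,U,V,o)
    h=cv2.cvtColor(im,cv2.COLOR_RGB2HSV)[V,U].astype(int)
    ok=(d[V,U]>0)&(np.abs(P[:,0]-.56)<.1)&(np.abs(P[:,1]+.22)<.06)&(P[:,2]<.2)&(P[:,2]>.04)
    sat=(h[:,1]>150)&ok&(h[:,2]>90)
    for c,m in(("orange",sat&(h[:,0]>=6)&(h[:,0]<17)),("yellow",sat&(h[:,0]>=20)&(h[:,0]<35))):
        if m.sum()<9: print(c,"few");continue
        p=P[m]; z=np.percentile(p[:,2],90); t=p[p[:,2]>z-.006]
        print(n,c,m.sum(),z.round(3),np.percentile(t,3,axis=0).round(3),np.percentile(t,97,axis=0).round(3))
save("f",np.hstack([cv2.resize(pics["scene"][180:330,260:390],(420,480)),cv2.resize(pics["top"][170:285,290:360],(300,480))]))
```

```text
14.75 [ 0.34320194 -0.23564482  0.3136338 ] [ 0.32990984 -0.68313633  0.48415194]
scene orange 190 0.17 [ 0.482 -0.24   0.165] [ 0.519 -0.209  0.171]
scene yellow 60 0.124 [ 0.556 -0.232  0.119] [ 0.581 -0.211  0.126]
wrist orange 2104 0.172 [ 0.477 -0.239  0.169] [ 0.51  -0.206  0.172]
yellow few
top orange 80 0.171 [ 0.499 -0.238  0.165] [ 0.516 -0.214  0.175]
top yellow 84 0.124 [ 0.557 -0.228  0.119] [ 0.58  -0.209  0.126]
```

View pics/f.png

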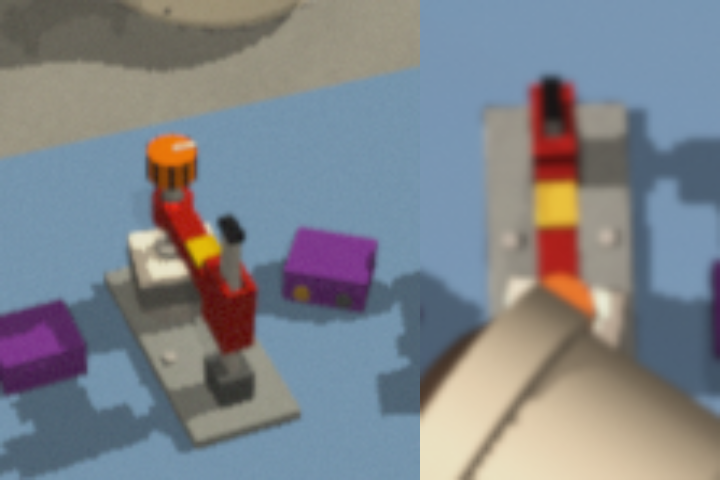

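The handle's white mark at crop (182,146) has turned about a quarter. The jaw arm has risen slightly and stays tilted, the pad is on the lid, and the case is in place. The robot is clear, so I'm handing in.

```bash
python3 -c "
from workcell import workorder; print(workorder.job_done())"
```

```text
the job is handed in; nothing more can be done
None
```

I pushed the jaw down until it bound on the bar at about 20 N, turned the gripper about 95° clockwise on the handle (its mark moved about a quarter turn), let go, and handed the job in at about 15 s; the case stayed on the anvil and the other clamp was not touched.

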